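# Secure a bench shaker for moving with its T-head transport lock

## Robot

A 6-joint arm with a two-finger parallel gripper is mounted at the origin on a cart in front of the work surface, level with it; the furniture and walls round the work are solid. World frame = base frame: x ahead of the robot, y to its left, z up, the work surface at z = 0. Lengths are in m, angles in rad, forces in N, time in s.
With the tool pointing down it reaches from about 0.425 to 0.95 m from the base axis. Payload 3.5 kg.
Tool frame: the origin (TCP) lies at the very end of the fingers, on their centre line; the grasp point (between the pads) lies 19 mm behind it; z points along the fingers, y is the line along which they close (so a half turn about z gives the same grasp; the last joint's range is limited). The gripper opens to 85 mm and grips with 20 to 120 N. Pads are 22 mm wide; open, the fingers measure 114 mm over their backs; the gripper's body (76 mm by 85 mm) begins 54 mm behind the grasp point. The pads swing forward as they close: fully open they stand 13 mm farther back than shut.
Start: joints at [-1.291, 0.286, 1.577, -0, 1.279, -0.15], TCP at [0.281, -0.614, 0.231] pointing down, gripper open.
Joint ranges: [-2.77, 2.77], [-0.9, 2.22], [0.21, 2.48], [-1.53, 4.67], [0.24, 2.81], [-2.84, 2.84]. Speed limits (rad/s): [2.79, 2.79, 3.14, 3.14, 3.14, 3.14].

## Interface

Orientations are given as a unit quaternion [x, y, z, w].
In Python, from plant import ctrl gives the robot as it stands.
- The arm moves only by the shell command python3 inch.py [FORCE], which reads ROWS from standard input. ROWS is a JSON object whose key "segments" holds a list of rows, 1 to 10 of them, each of 7 numbers: dx, dy, dz in mm, then a rotation vector rx, ry, rz in units of 0.25 rad, then the opening from 0.0 (shut) to 1.0 (fully open); each row is the pose to reach, as a shift and turn from the pose commanded when the command began, along the tool's axes at that moment; what a row does not reach only later rows make up. A row lasts 1/8 s, in which the tool goes at most 0.0625 m and 0.188 rad, less where a joint would pass 70% of its speed; a pose out of reach is approached as far as the arm can. The fingers move at their own pace and stop on an object; FORCE is the grip in N (left out, the last holds). Time passes only in rows, so rows that do not move let the fingers close. It prints the time, the measured TCP pose, the force, the opening and the grip force at its end. Input that does not fit is refused with a message, and nothing moves.
- ctrl.get_state(): the state, without advancing time (a new reading comes with each control period).
- ctrl.read_camera(name): name is "side" or "top" or "wrist"; returns a dict with "pixels" (384x512x3 uint8, red, green, blue), "camera_matrix" (3x3 intrinsics, pixels), "xyz" and "orientation" of the camera in the world. Camera axes: x right, y down, z forward; pixel columns grow to the right and rows downward; lengths in m; the calibration is good to about 2 mm. A picture is of the moment at which its call begins. There is no depth.
- ctrl.sign_off(): hands the job in; it is judged then, once.
The state is a dict: "time": time; "qpos": joint angles; "dq": joint speeds; "joint_efforts": joint torques, N m; "eef_pos": TCP position; "tcp_rot": TCP orientation; "contact_force": force on the tool from outside, world axes, zero at the start; "wrist_torque": the same for the moment, N m; "opening": opening from 0.0 (shut) to 1.0 (fully open); "finger_force": force on a finger pad.
Only numpy, scipy, OpenCV 4.12 (cv2) and the standard library are available. Lean on these libraries where they do the work, as an engineer would, in place of code of your own. Each camera call takes 0.05 s, during which the arm holds its last target. There are 200 camera calls.

## Task

The shaker is about to be carried to another room, so lock its platform: slide the platform fully to the shaker's left end so that its slot lies over the slot in the deck below, then lower the red transport key from the accessory tray through both slots until its flange sits flat in the bezel. Turn the key a quarter turn clockwise so that its T head is locked under the deck, let go of it, and do not disturb the bottle or the tube rack.

Things in the scene. Friction and masses are not known exactly. Their poses are not given: they have to be found in the camera images.
- shaker: White bench shaker, fixed; housing 200 mm along its x, 270 mm along its y, origin under its middle on the bench. Its black control panel faces -x, towards the robot; +y is its left end seen from the robot. Grey deck on top: surface 72 mm above the bench, 6 mm thick, hollow under the slot.
- platform (a joint): Slide of the aluminium platform along the shaker's y. 0 = fully left (+y of the shaker) against the end stop, both slots in line; grows to 0.040 m as the platform moves right (-y). Sliding friction about 3 N; it stays where it is left. Once the key is locked, about 4 mm of play remains.
- platform_slot (a point): Middle of the platform's slot, at its floor surface, 83 mm above the bench; moves with the platform, axes as the shaker. Slot through the 6 mm floor: 50 mm along x, 19 mm along y. Round it a dark bezel, inner diameter 52, outer 62, 6 mm high, with small red marks at its +y and -y sides where the handle points when locked.
- platform_right (a point): Middle of the outer face of the platform's right (-y) upstand, 89 mm above the bench; axes as the shaker. The platform is a shallow tray 166 mm (x) by 196 mm (y), slot in its middle; the upstand round it is 3 mm thick, its top 14 mm above this point. The deck below is 17 mm under this point. Push here towards +y. Two black rollers inside stay below the upstand's top.
- deck_slot (a point): Middle of the fixed slot in the deck, on the deck's surface, 72 mm above the bench; axes as the shaker. 49 mm along x, 18 mm along y. It lies 11 mm straight under platform_slot when the platform is at 0. Stops under the deck let an inserted key turn only clockwise seen from above, and stop it after about a quarter turn.
- lock_key: Transport key, 72 mm tall, about 0.16 kg. Origin: middle of the T head's foot, z up. Steel head 44 mm along x, 14 along y, 12 tall, lowest 5 mm tapered to 36 x 7. Shank 14 mm diameter to z = 32, flange 48 mm diameter z = 32 to 38, neck 12 mm diameter to the handle. Starts upright in the tray's pocket, hanging by its flange. Seated in the bezel, its origin is 21 mm below deck_slot.
- key_handle (a point): Middle of the key's red handle bar, 64 mm above the key's origin; axes as the key. The bar is 100 mm along x (parallel to the T head), 14 mm wide along y, 16 mm tall. 115 mm above the bench when the key is seated.
- accessory_tray: Blue-walled accessory tray with dark insert and a few spare parts, 108 x 138 mm, 45 mm high, does not move; origin under its middle.
- key_pocket (a point): Middle of the mouth of the key's pocket in the tray, on the insert's top, 45 mm above the bench; axes as the tray. Pocket 51 mm along x, 21 mm along y, 37 mm deep.
- bottle: White reagent bottle with red cap, 62 mm diameter, 145 mm tall, loose bystander behind the work; origin under its middle.
- tube_rack: Blue tube rack, 84 x 257 x 29 mm, loose bystander at the left; origin under its middle.

How it is judged:
By the outcome, as a careful person would: the job done as asked, in the order asked, and still so for the second after the job is handed in, with the robot touching nothing.
It also fails if it takes over 67 s, if anything falls off the work surface, if the arm or the gripper's body presses on something with over 40 N, if the wrist force passes 120 N, or if a joint passes its speed limit or range.

## Working session

There is one attempt and no reset: what is moved stays moved. The work goes in short steps, Python scripts to look and compute and a shell command to move; the robot and the scene stay as the last step left them, time stands still between calls to the robot, and variables do not carry over. Pictures are saved under pics/ and viewed, at most 10 in all, crops included, and the job is handed in when it is done.

```bash
ls; mkdir -p pics; cat > h.py <<'E'
import numpy as np, cv2
from plant import ctrl
from scipy.spatial.transform import Rotation as R
def snap(n,f):
    c=ctrl.read_camera(n); cv2.imwrite(f'pics/{f}.png',c['pixels'][:,:,::-1])
    np.savez(f'pics/{f}.npz',K=c['camera_matrix'],p=c['xyz'],q=c['orientation']); return c
def ray(f,u,v):
    d=np.load(f'pics/{f}.npz'); r=R.from_quat(d['q']).as_matrix()@np.linalg.solve(d['K'],[u,v,1]); return d['p'],r/np.linalg.norm(r)
def atz(f,u,v,z):
    p,r=ray(f,u,v); return p+r*(z-p[2])/r[2]
def tri(*o):
    A=0;b=0
    for f,u,v in o:
        p,r=ray(f,u,v); M=np.eye(3)-np.outer(r,r); A=A+M; b=b+M@p
    return np.linalg.solve(A,b)
def proj(f,X):
    d=np.load(f'pics/{f}.npz'); x=d['K']@(R.from_quat(d['q']).as_matrix().T@(np.array(X)-d['p'])); return x[:2]/x[2]
E
python3 - <<'E'
from h import *
for n in ['top','side','wrist']: c=snap(n,n+'0'); print(n,c['xyz'],c['orientation'],c['camera_matrix'][0])
s=ctrl.get_state(); print(s)
a=[cv2.imread(f'pics/{n}0.png') for n in ['top','side']]
for n,i in zip(['top','side'],a): cv2.imwrite(f'pics/{n}0b.png',cv2.resize(i,(800,600),interpolation=cv2.INTER_CUBIC))
E
```

```text
inch.py
pics
plant.py
top [0.46331886 0.11630286 1.22325373] [ 0.7093689  -0.70252584  0.03836906 -0.04220223] [392.04657298   0.         255.03676972]
side [-0.06559751  1.05768741  0.61388383] [-0.25317093  0.80286948 -0.51764572  0.15280045] [419.44536607   0.         251.48696735]
wrist [ 0.35259687 -0.58068726  0.37272832] [ 0.83128417 -0.5339178  -0.08461978  0.12937509] [310.2547669    0.         249.67309488]
{'time': 0.15, 'qpos': array([-1.29098450e+00,  2.87001160e-01,  1.57788411e+00, -3.87763483e-07,
        1.27860555e+00, -1.49997528e-01]), 'dq': array([-0.00158319, -0.00380061, -0.00400905, -0.00022797,  0.0004746 ,
       -0.00110865]), 'joint_efforts': array([ 1.57399591e-03, -4.06601393e+01, -2.93141019e+01, -1.71914444e-04,
        3.96127041e-03, -4.02330073e-06]), 'eef_pos': array([ 0.28115094, -0.61307673,  0.23021544]), 'tcp_rot': array([ 9.76996274e-01,  2.13254260e-01, -6.17441255e-05, -9.47070547e-04]), 'contact_force': array([-0.64922187,  0.28218561, -0.44197495]), 'wrist_torque': array([-0.0491452 ,  0.01545785, -0.05897148]), 'finger_force': 0.0, 'opening': 1.0011413975854884}
```

View pics/top0b.png

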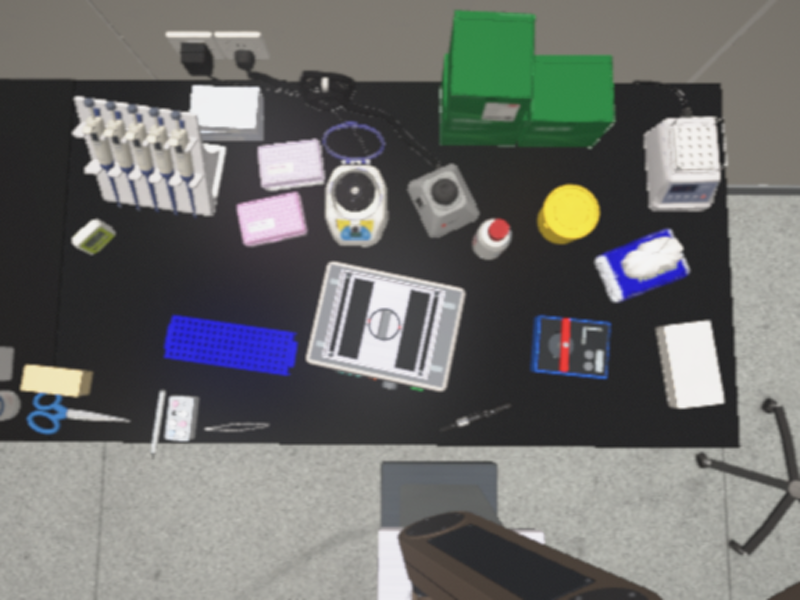

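View pics/side0b.png

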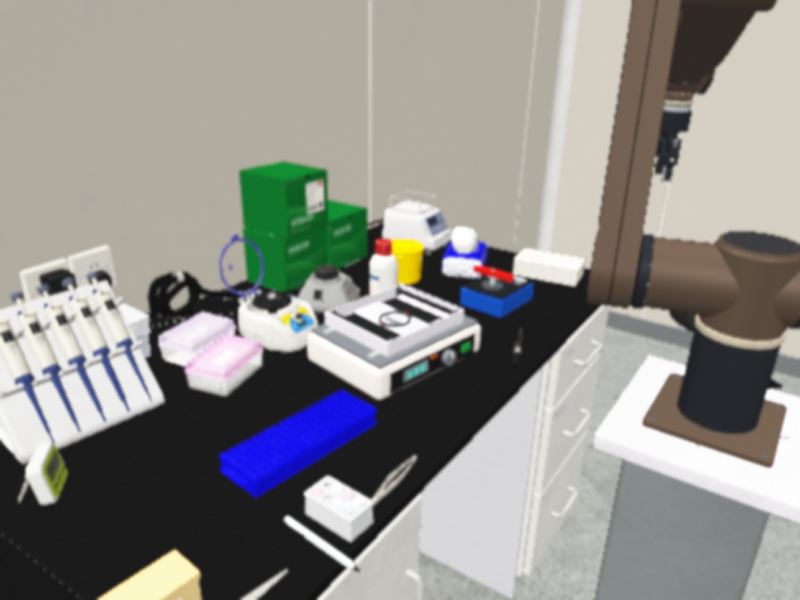

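The top view shows the shaker centred near (386,326), with the bezel at (384,324). The key's red handle is at (566,345) in the blue tray, the tube rack at (230,345) and the bottle at (492,238). The side view shows the handle at about (495,273). Next I'll enlarge both.

```bash
python3 - <<'E'
from h import *
a=cv2.imread('pics/top0.png')[160:260,190:400]
b=cv2.imread('pics/side0.png')[160:255,190:350]
a=cv2.resize(a,None,fx=3.8,fy=3.8,interpolation=cv2.INTER_CUBIC); 
cv2.imwrite('pics/tc.png',a)
cv2.imwrite('pics/sc.png',cv2.resize(b,None,fx=5,fy=5,interpolation=cv2.INTER_CUBIC))
# red handle
for n in ['top','side']:
    i=cv2.imread(f'pics/{n}0.png').astype(int); m=((i[:,:,2]>130)&(i[:,:,1]<80)&(i[:,:,0]<80)).astype(np.uint8)
    k,l,s,c=cv2.connectedComponentsWithStats(m)
    for j in range(1,k):
        if s[j,4]>15:
            print(n,s[j],c[j],cv2.minAreaRect(np.argwhere(l==j)[:,::-1].astype(np.float32)))
E
```

```text
top [314 140  12  14 101] [318.64356436 146.32673267] ((318.4550476074219, 146.471923828125), (8.47998332977295, 13.03797435760498), 32.00538635253906)
top [359 203   6  16  82] [361.37804878 210.81707317] ((361.5, 210.5), (15.0, 5.0), 90.0)
top [358 222   6  16  83] [360.59036145 229.69879518] ((360.5, 229.5), (15.0, 5.0), 90.0)
side [240 153  10  10  82] [244.51219512 157.59756098] ((244.5, 157.5), (9.0, 9.0), 90.0)
side [304 170  25  11 126] [316.80952381 174.73015873] ((316.15093994140625, 174.47171020507812), (25.27433967590332, 5.7691426277160645), 15.945395469665527)
```

View pics/tc.png

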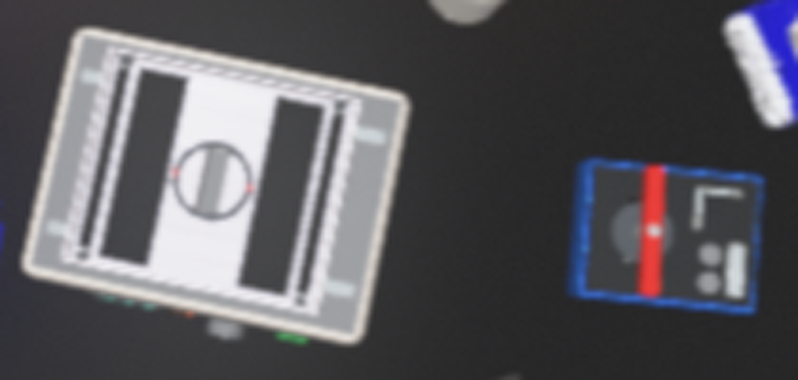

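View pics/sc.png

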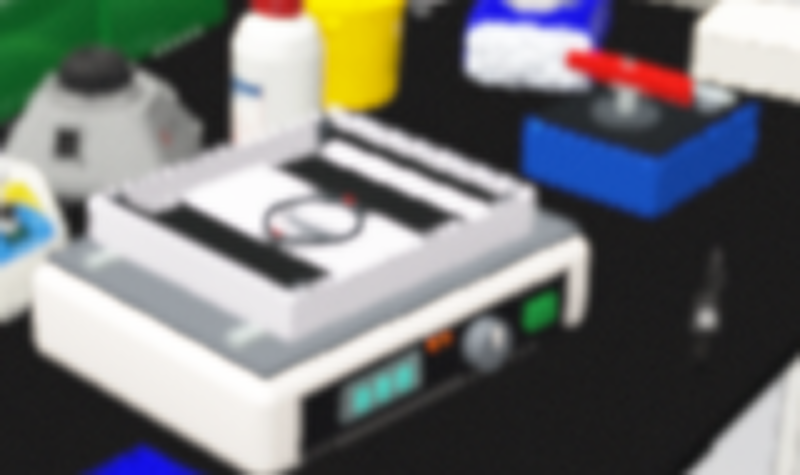

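The top crop shows housing corners (80,28), (408,97), (355,343) and (24,268). The bezel centre is (213,181), with red marks at (175,174) and (249,188). The right upstand runs from (353,103) to (313,308), and the handle from (655,167) to (650,296). In the side crop the handle runs from (570,60) to (693,92), with its neck at (628,97).

```bash
python3 - <<'E'
from h import *
T=lambda u,v:('top0',190+u/3.8-.37,160+v/3.8-.37)
S=lambda u,v:('side0',190+u/5-.4,160+v/5-.4)
P=lambda *a:print(a[0],np.round(a[1],4))
P('handle farend',tri(T(655,170),S(574,60))); P('handle near',tri(T(650,293),S(690,92)))
P('bezel tri',tri(T(213,181),S(314,219)))
P('mark L',tri(T(175,174),S(277,232)));P('mark R',tri(T(249,188),S(349,200)))
P('bezel .089',atz(*T(213,181),.089))
cs=[atz(*T(u,v),.072) for u,v in [(80,28),(408,97),(355,343),(24,268)]]
for c in cs: P('c',c)
P('mid',np.mean(cs,0))
for a,b in [(0,1),(3,2),(3,0),(2,1)]:
    d=cs[b]-cs[a]; print(np.linalg.norm(d),np.degrees(np.arctan2(d[1],d[0])))
hs=[atz(*T(u,v),.0852+.016) for u,v in [(655,165),(650,298)]]
d=hs[0]-hs[1];P('handle mid',np.mean(hs,0));print(np.linalg.norm(d),np.degrees(np.arctan2(d[1],d[0])))
for u,v in [(353,103),(313,308),(125,52),(75,262)]: P('upst',atz(*T(u,v),.103))
E
```

```text
handle farend [ 0.553  -0.1912  0.0749]
handle near [ 0.4597 -0.1848  0.0756]
bezel tri [0.5415 0.1499 0.0863]
mark L [0.5467 0.1791 0.088 ]
mark R [0.536  0.1222 0.0895]
bezel .089 [0.5411 0.1497 0.089 ]
c [0.6613 0.2559 0.072 ]
c [ 0.6092 -0.0008  0.072 ]
c [0.4194 0.0401 0.072 ]
c [0.4739 0.2947 0.072 ]
mid [0.5409 0.1475 0.072 ]
0.26192601777095853 -101.46830807168733
0.2603957790781148 -102.07680693759752
0.1914005217893361 -11.70407011021505
0.1941783426788435 -12.156570571931809
handle mid [ 0.5058 -0.1809  0.1012]
0.09977347931789132 -3.3446947889349996
upst [0.6003 0.044  0.103 ]
upst [0.4461 0.0735 0.103 ]
upst [0.6378 0.2175 0.103 ]
upst [0.4784 0.2519 0.103 ]
```

```bash
cat >> h.py <<'E'
def delta(x,y,z,yaw):
    "shift and rotvec in tool axes from the present pose to TCP x,y,z pointing down, tool x at yaw deg"
    s=ctrl.get_state(); C=R.from_quat(s['tcp_rot'])
    a=np.radians(yaw); G=R.from_matrix(np.array([[np.cos(a),np.sin(a),0],[np.sin(a),-np.cos(a),0],[0,0,-1]]))
    print('t',round(s['time'],2),'p',np.round(s['eef_pos'],4),'F',np.round(s['contact_force'],1),'d',np.round(C.inv().apply(np.array([x,y,z])-s['eef_pos']),4),'r',np.round((C.inv()*G).as_rotvec(),4))
E
python3 - <<'E'
from h import *
T=lambda u,v:('top0',190+u/3.8-.37,160+v/3.8-.37)
hs=[atz(*T(u,v),.085) for u,v in [(655,165),(650,298)]]
d=hs[0]-hs[1];print('handle mid',np.mean(hs,0));print(np.linalg.norm(d),np.degrees(np.arctan2(d[1],d[0])))
delta(0.5157,.0273,.2,168.15)
E
```

```text
handle mid [ 0.50637154 -0.18523377  0.085     ]
0.10121398997973628 -3.344694788935008
t 0.15 p [ 0.2812 -0.6131  0.2302] F [-0.6  0.3 -0.4] d [ 0.4801 -0.4843  0.0313] r [-4.000e-04 -2.500e-03 -2.505e+00]
```

The manual's scale: shifts go in mm and turns go in units of 0.25 rad. Converting my numbers, -0.4 m is -400, 0.4 m is 400, -0.18 rad is -0.72.

```bash
echo '{"segments":[[40, -40, 0, 0, 0, -0.72, 0], [80, -80, 0, 0, 0, -1.44, 0], [120, -120, 0, 0, 0, -2.16, 0], [160, -160, 0, 0, 0, -2.88, 0], [200, -200, 0, 0, 0, -3.6, 0], [240, -240, 0, 0, 0, -4.32, 0], [280, -280, 0, 0, 0, -5.04, 0], [320, -320, 10, 0, 0, -5.76, 0], [360, -360, 20, 0, 0, -6.48, 0], [400, -400, 30, 0, 0, -7.2, 0]]}' | python3 inch.py; python3 -c "
from h import *
snap('wrist','w1')
delta(0.5157,.0273,.2,168.15)"
```

```text
time: 1.4
eef_pos: [0.4785, -0.0814, 0.201]
tcp_rot: [0.438, 0.899, -0.0, 0.0]
contact_force: [1.0, -1.2, -0.2]
opening: -0.0
finger_force: 0.0
t 1.45 p [ 0.4788 -0.0756  0.1994] F [-1.9  4.  -0.3] d [ 0.0574  0.093  -0.0001] r [ 0.0044 -0.0038 -0.6905]
```

```bash
echo '{"segments":[[15, 25, 0, 0, 0, -0.68, 0], [30, 50, 0, 0, 0, -1.36, 0], [45, 75, 0, 0, 0, -2.08, 0], [58, 97, 0, 0, 0, -2.76, 0], [58, 97, 0, 0, 0, -2.76, 0], [58, 97, 0, 0, 0, -2.76, 0]]}' | python3 inch.py; python3 -c "
from h import *
snap('wrist','w2')
delta(0.5157,.0273,.088,168.15)
cv2.imwrite('pics/w2b.png',cv2.resize(cv2.imread('pics/w2.png'),(800,600),interpolation=cv2.INTER_CUBIC))"
```

```text
time: 2.2
eef_pos: [0.5191, 0.0216, 0.201]
tcp_rot: [0.112, 0.994, -0.0, -0.0]
contact_force: [-0.0, -0.6, -0.5]
opening: 0.003
finger_force: 0.0
t 2.25 p [0.5191 0.0213 0.2011] F [-0.2  0.3 -0. ] d [0.0046 0.0051 0.1131] r [-0.0004 -0.0005 -0.0171]
```

View pics/w2b.png

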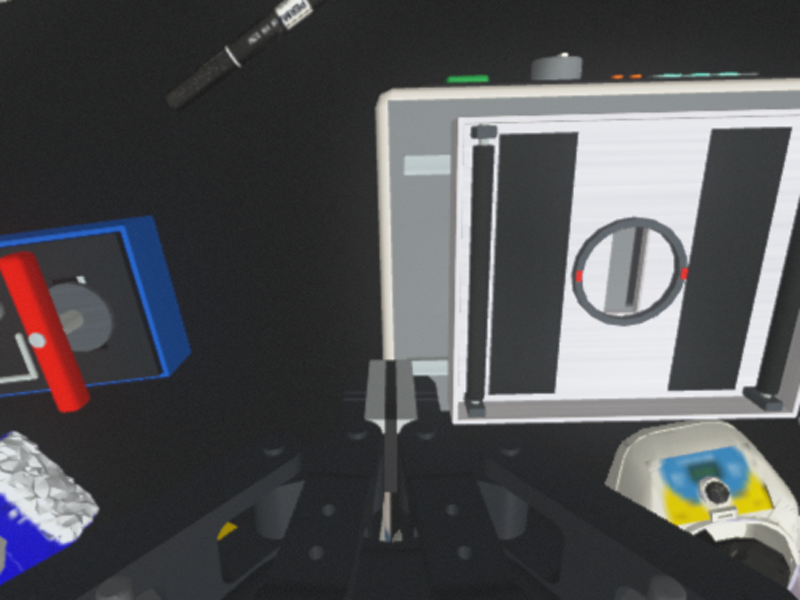

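The wrist view shows the bezel centre at (630,272) and its red marks at (579,276) and (685,273). Through the platform slot, the deck slot's dark edge is at about x=630, so it lies towards +y. The right upstand's top edge is at x≈457, and the handle ends are at (17,258) and (72,405).

```bash
python3 - <<'E'
from h import *
W=lambda u,v:('w2',u*.64-.18,v*.64-.18)
T=lambda u,v:('top0',190+u/3.8-.37,160+v/3.8-.37)
P=lambda *a:print(a[0],np.round(a[1],4))
P('bezel',atz(*W(630,272),.089)); P('tri',tri(W(630,272),T(213,181)))
m=[atz(*W(u,v),.089) for u,v in [(579,276),(685,273)]];d=m[1]-m[0];P('marks mid',np.mean(m,0));print(np.linalg.norm(d),np.degrees(np.arctan2(d[1],d[0]))-90)
e=[atz(*W(u,v),.103) for u,v in [(459,120),(454,422)]]; d=e[0]-e[1]; P('upst mid',np.mean(e,0)); print(np.linalg.norm(d),np.degrees(np.arctan2(d[1],d[0])))
p=atz(*W(634,240),.072);P('deck slot -y edge',p)
p2=atz(*W(614,240),.083);P('plat slot -y edge',p2)
hs=[atz(*W(u,v),.085) for u,v in [(17,256),(72,405)]];d=hs[0]-hs[1]
P('handle',np.mean(hs,0)); print(np.linalg.norm(d),np.degrees(np.arctan2(d[1],d[0])))
g=[atz(*W(380,100),.072),atz(*W(389,360),.072)];print(g)
E
```

```text
bezel [0.5414 0.1505 0.089 ]
tri [0.5409 0.1497 0.0906]
marks mid [0.5431 0.1514 0.089 ]
0.057698322716884194 -11.198867795616934
upst mid [0.5234 0.0557 0.103 ]
0.16301537720518217 168.59582285295988
deck slot -y edge [0.5294 0.1616 0.072 ]
plat slot -y edge [0.5234 0.146  0.083 ]
handle [ 0.5053 -0.1794  0.085 ]
0.09356416909787073 174.13971856387158
[array([0.42469484, 0.03754064, 0.072     ]), array([0.571672  , 0.00861141, 0.072     ])]
```

To row units: 0.113 m is 113, 0.004 m is 4, -0.01 rad is -0.04.

```bash
echo '{"segments":[[4, 3, 50, 0, 0, -0.04, 0], [4, 3, 90, 0, 0, -0.04, 0], [4, 3, 113, 0, 0, -0.04, 0], [4, 3, 113, 0, 0, -0.04, 0], [4, 14, 113, 0, 0, -0.04, 0], [4, 18, 113, 0, 0, -0.04, 0], [4, 21, 113, 0, 0, -0.04, 0], [4, 24, 113, 0, 0, -0.04, 0], [4, 27, 113, 0, 0, -0.04, 0], [4, 27, 113, 0, 0, -0.04, 0]]}' | python3 inch.py
```

```text
time: 3.5
eef_pos: [0.5216, 0.0494, 0.0884]
tcp_rot: [0.106, 0.994, 0.0, 0.0]
contact_force: [0.8, -2.0, 0.4]
opening: -0.0
finger_force: 0.8
```

To row units: 0.004 m is 4, 0.002 m is 2.

```bash
echo '{"segments":[[0, 2, 0, 0, 0, 0, 0], [0, 4, 0, 0, 0, 0, 0], [0, 4, 0, 0, 0, 0, 0]]}' | python3 inch.py;echo '{"segments":[[0, 2, 0, 0, 0, 0, 0], [0, 3, 0, 0, 0, 0, 0]]}' | python3 inch.py
```

```text
time: 3.88
eef_pos: [0.5223, 0.0533, 0.0882]
tcp_rot: [0.106, 0.994, 0.0, -0.0]
contact_force: [-0.4, -2.0, 1.4]
opening: 0.001
finger_force: 1.1
time: 4.12
eef_pos: [0.5228, 0.0561, 0.0882]
tcp_rot: [0.106, 0.994, -0.0, -0.0]
contact_force: [-0.4, -3.0, 2.1]
opening: -0.005
finger_force: 1.5
```

```bash
for i in 1 2; do echo '{"segments":[[0, 1.5, 0, 0, 0, 0, 0], [0, 3, 0, 0, 0, 0, 0]]}' | python3 inch.py | grep -E 'eef|contact'; done
```

```text
eef_pos: [0.5234, 0.0586, 0.0883]
contact_force: [-1.4, -8.2, 2.8]
eef_pos: [0.5234, 0.0588, 0.0883]
contact_force: [-3.7, -16.5, 3.7]
```

```bash
echo '{"segments":[[0, -5, 0, 0, 0, 0, 0], [0, -12, 0, 0, 0, 0, 0], [0, -12, -50, 0, 0, 0, 0], [0, -12, -110, 0, 0, 0, 0], [0, -12, -140, 0, 0, 0, 0.6], [0, -12, -140, 0, 0, 0, 0.6], [0, -12, -140, 0, 0, 0, 0.6]]}' | python3 inch.py; python3 -c "
from h import *
snap('wrist','w3')
snap('top','top3')
delta(0.53,-.05,.25,178)
cv2.imwrite('pics/w3b.png',cv2.resize(cv2.imread('pics/w3.png')[80:340,0:512],None,fx=1.56,fy=1.56,interpolation=cv2.INTER_CUBIC))"
```

```text
time: 5.5
eef_pos: [0.5207, 0.0505, 0.2265]
tcp_rot: [0.106, 0.994, 0.0, -0.001]
contact_force: [0.1, 0.1, 0.3]
opening: 0.599
finger_force: 0.0
t 5.6 p [0.5204 0.0504 0.2257] F [ 0.2  0.1 -0.6] d [-0.0304 -0.0961 -0.0244] r [ 0.0002 -0.0045 -0.1769]
```

View pics/w3b.png

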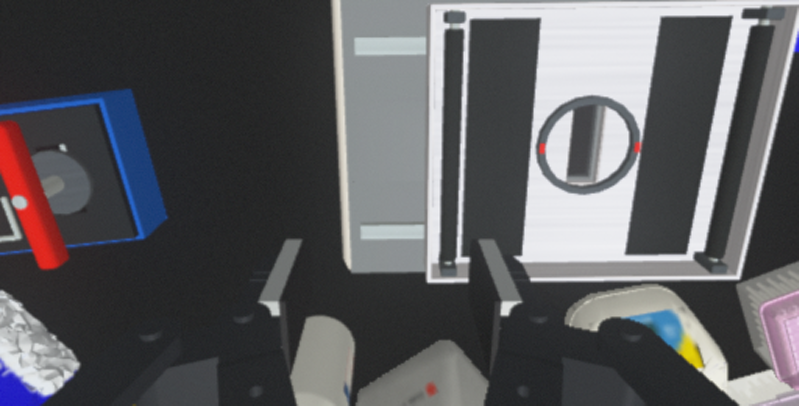

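Pushed home: the dark deck slot now lines up inside the platform slot. In the crop the bezel centre is (588.5,145), with marks at (542,148) and (638,147). I'll measure that and go above the key.

```bash
python3 - <<'E'
from h import *
W=lambda u,v:('w3',u/1.56-.18,80+v/1.56-.18)
print(atz(*W(588.5,145),.089)); m=[atz(*W(u,v),.089) for u,v in [(542,148),(638,147)]];d=m[1]-m[0];print(np.mean(m,0),np.linalg.norm(d),np.degrees(np.arctan2(d[1],d[0]))-90)
hs=[atz(*W(u,v),.085) for u,v in [(8,123),(52,267)]];d=hs[0]-hs[1];print(np.mean(hs,0),np.linalg.norm(d),np.degrees(np.arctan2(d[1],d[0])))
delta(0.515,-.183,.18,176.5)
E
```

```text
[0.54470525 0.16745095 0.089     ]
[0.54645905 0.16818843 0.089     ] 0.05769388915085518 -11.598494994056097
[ 0.50682323 -0.17771342  0.085     ] 0.09735739541764438 171.17435361442
t 5.6 p [0.5204 0.0504 0.2257] F [ 0.2  0.1 -0.6] d [-0.044  -0.2293  0.0456] r [ 0.0002 -0.0045 -0.1507]
```

To row units: -0.229 m is -229, -0.184 m is -184, -0.15 rad is -0.6.

```bash
echo '{"segments":[[-9, -46, 9, 0, 0, -0.12, 0.6], [-18, -92, 18, 0, 0, -0.24, 0.6], [-26, -138, 27, 0, 0, -0.36, 0.6], [-35, -184, 36, 0, 0, -0.48, 0.6], [-44, -229, 46, 0, 0, -0.6, 0.6], [-44, -229, 46, 0, 0, -0.6, 0.6], [-44, -229, 46, 0, 0, -0.6, 0.6]]}' | python3 inch.py; python3 -c "
from h import *
snap('wrist','w4')
cv2.imwrite('pics/w4b.png',cv2.resize(cv2.imread('pics/w4.png')[120:384,70:420],None,fx=2.25,fy=2.25,interpolation=cv2.INTER_CUBIC))"
```

```text
time: 6.48
eef_pos: [0.5159, -0.1824, 0.1809]
tcp_rot: [0.031, 1.0, 0.001, -0.001]
contact_force: [-0.2, 0.5, -1.4]
opening: 0.6
finger_force: 0.0
```

View pics/w4b.png

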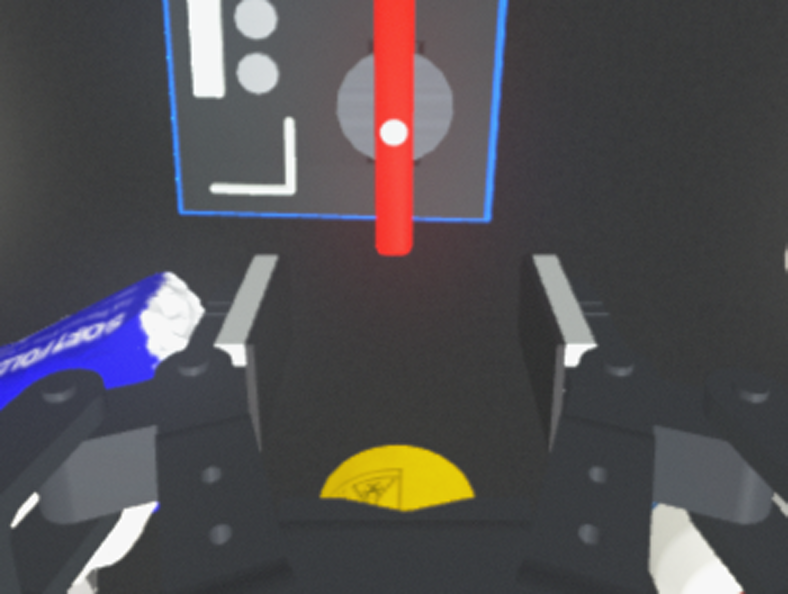

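The white dot at the middle of the handle is at (393,132) and the flange centre at (395,106). The bar runs along x≈394 and is already parallel to the fingers.

```bash
python3 - <<'E'
from h import *
W=lambda u,v:('w4',70+u/2.25-.28,120+v/2.25-.28)
T=lambda u,v:('top0',190+u/3.8-.37,160+v/3.8-.37)
print('dot',atz(*W(393,132),.085),'tri',tri(W(393,132),T(654,231)),'fl',atz(*W(395,106),.051))
a=atz(*W(394,245),.085);b=atz(*W(394,20),.085);d=a-b;print(a,b,np.degrees(np.arctan2(d[1],d[0])))
f=[atz(*W(u,v),.0445) for u,v in [(180,213),(490,220)]];d=f[1]-f[0];print(np.degrees(np.arctan2(d[1],d[0]))-90)
delta(0.506,-.183,.058,176.5)
E
```

```text
dot [ 0.50767716 -0.18593707  0.085     ] tri [ 0.50653262 -0.18565672  0.08834247] fl [ 0.50681635 -0.18553563  0.051     ]
[ 0.55184431 -0.18861052  0.085     ] [ 0.46821179 -0.18287185  0.085     ] -3.9253500756230113
-5.120220887311461
t 6.53 p [ 0.5162 -0.182   0.1814] F [ 0.7  0.3 -0.2] d [ 0.0099 -0.0018  0.1234] r [ 0.0012 -0.0015 -0.0003]
```

```bash
echo '{"segments":[[5, 2, 50, 0, 0, 0.036, 0.6], [8.7, 3.4, 100, 0, 0, 0.036, 0.6], [8.7, 3.4, 121, 0, 0, 0.036, 0.6], [8.7, 3.4, 121, 0, 0, 0.036, 0.6]]}' | python3 inch.py 60; echo '{"segments":[[0, 0, 0, 0, 0, 0, 0], [0, 0, 0, 0, 0, 0, 0], [0, 0, 0, 0, 0, 0, 0], [0, 0, 0, 0, 0, 0, 0], [0, 0, 0, 0, 0, 0, 0]]}' | python3 inch.py 80
```

```text
time: 7.02
eef_pos: [0.5067, -0.1769, 0.0594]
tcp_rot: [0.034, 0.999, 0.001, -0.002]
contact_force: [1.0, -0.1, -0.0]
opening: 0.604
finger_force: 0.0
time: 7.65
eef_pos: [0.5099, -0.1816, 0.0641]
tcp_rot: [0.035, 0.999, -0.003, 0.002]
contact_force: [-1.2, -5.7, 2.8]
opening: 0.146
finger_force: 79.1
```

I got the sign of the y shift wrong, so the grip is 8 mm off-centre. I'll release and re-centre.

```bash
echo '{"segments":[[0, 0, 0, 0, 0, 0, 0.6], [0, 0, 0, 0, 0, 0, 0.6], [0, -8, 0, 0, 0, 0, 0.6], [0, -8, 0, 0, 0, 0, 0.6], [0, -8, 0, 0, 0, 0, 0.6]]}' | python3 inch.py; python3 -c "
from h import *
snap('wrist','w5')
delta(0.507,-.1857,.06,176)
cv2.imwrite('pics/w5b.png',cv2.resize(cv2.imread('pics/w5.png')[120:384,70:420],None,fx=2.25,fy=2.25,interpolation=cv2.INTER_CUBIC))"
```

```text
time: 8.28
eef_pos: [0.5074, -0.187, 0.0612]
tcp_rot: [0.036, 0.999, 0.0, -0.0]
contact_force: [-0.2, -0.7, 0.4]
opening: 0.603
finger_force: 0.0
t 8.32 p [ 0.5074 -0.187   0.0612] F [-0.3  0.3 -0.1] d [0.0005 0.0012 0.0012] r [ 0.0003 -0.0003 -0.0011]
```

View pics/w5b.png

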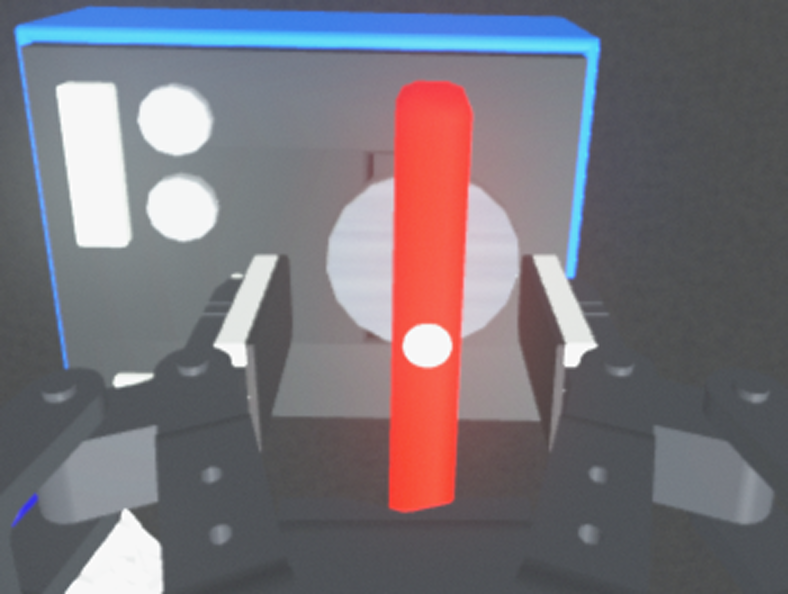

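The key now sits slightly to +y in its pocket. The dot is at (427,345) and the flange centre at x≈423, while the fingers' centre is at x≈406.

```bash
python3 - <<'E'
from h import *
W=lambda u,v:('w5',70+u/2.25-.28,120+v/2.25-.28)
print('dot',atz(*W(427,345),.085),'fl',atz(*W(423,265),.051))
a=atz(*W(421,505),.083);b=atz(*W(434,95),.085);d=a-b;print(a,b,np.degrees(np.arctan2(d[1],d[0])),np.linalg.norm(d))
delta(0.507,-.183,.06,176)
E
```

```text
dot [ 0.50812463 -0.18286351  0.085     ] fl [ 0.50824581 -0.18278093  0.051     ]
[ 0.5495646  -0.18670947  0.083     ] [ 0.45785811 -0.17848614  0.085     ] -5.124010786512579 0.09209616483300068
t 8.32 p [ 0.5074 -0.187   0.0612] F [-0.3  0.3 -0.1] d [0.0007 0.0039 0.0012] r [ 0.0003 -0.0003 -0.0011]
```

To row units: -0.0005 m is -0.5, 0.004 m is 4, 0.015 rad is 0.06.

```bash
echo '{"segments":[[-0.5, 4, 1, 0, 0, 0.06, 0.6], [-0.5, 4, 1, 0, 0, 0.06, 0.6], [-0.5, 4, 1, 0, 0, 0.06, 0], [-0.5, 4, 1, 0, 0, 0.06, 0], [-0.5, 4, 1, 0, 0, 0.06, 0], [-0.5, 4, 1, 0, 0, 0.06, 0], [-0.5, 4, 1, 0, 0, 0.06, 0]]}' | python3 inch.py 80; echo '{"segments":[[0, 0, -5, 0, 0, 0, 0], [0, 0, -20, 0, 0, 0, 0], [0, 0, -50, 0, 0, 0, 0], [0, 0, -90, 0, 0, 0, 0], [0, 0, -120, 0, 0, 0, 0], [0, 0, -120, 0, 0, 0, 0], [0, 0, -120, 0, 0, 0, 0]]}' | python3 inch.py; python3 -c "
from h import *
snap('wrist','w6');snap('side','s6')
delta(0.545,.1678,.178,168.4)
cv2.imwrite('pics/w6b.png',cv2.resize(cv2.imread('pics/w6.png')[120:384,70:420],None,fx=2.25,fy=2.25,interpolation=cv2.INTER_CUBIC))"
```

```text
time: 9.2
eef_pos: [0.5084, -0.1831, 0.0606]
tcp_rot: [0.043, 0.999, -0.0, 0.0]
contact_force: [0.5, 0.6, 1.5]
opening: 0.147
finger_force: 78.6
time: 10.07
eef_pos: [0.5075, -0.1826, 0.1792]
tcp_rot: [0.043, 0.999, 0.001, -0.001]
contact_force: [-0.1, 0.4, -2.7]
opening: 0.147
finger_force: 78.3
t 10.18 p [ 0.5071 -0.1824  0.1781] F [-0.8  0.5 -2.7] d [-0.0077  0.3521  0.0007] r [ 0.0016 -0.0037  0.1166]
```

View pics/w6b.png

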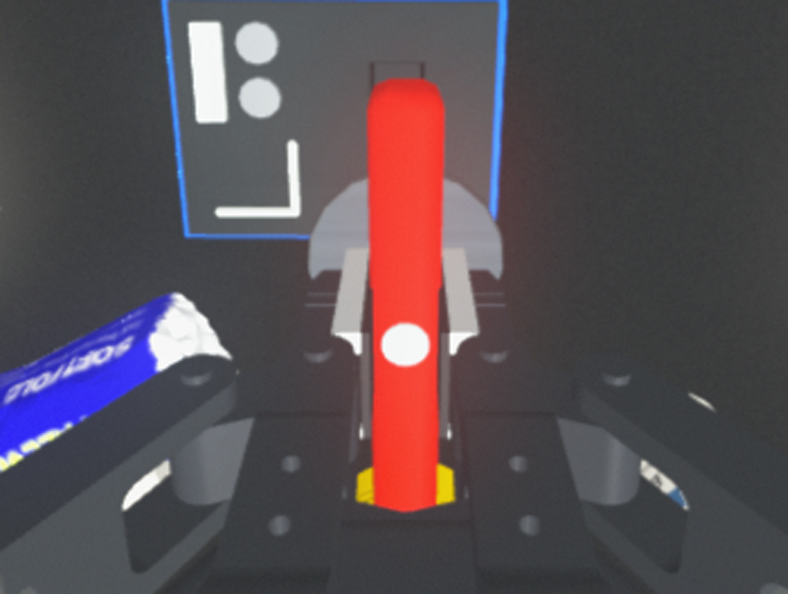

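```bash
python3 - <<'E'
from h import *
W=lambda u,v:('w6',70+u/2.25-.28,120+v/2.25-.28)
print('dot',atz(*W(405,344.5),.1781+.0265))
# bezel by image code in w3: dark ring
W3=lambda u,v:('w3',u/1.56-.18,80+v/1.56-.18)
p=np.mean([atz(*W3(u,v),.089) for u,v in [(588,95),(588,194),(537,145),(639.5,145)]],0);print('w3 bezel',p)
i=cv2.imread('pics/top3.png')[180:240,205:275];cv2.imwrite('pics/tc3.png',cv2.resize(i,None,fx=10,fy=10,interpolation=cv2.INTER_CUBIC))
E
```

```text
dot [ 0.50673193 -0.18266063  0.2046    ]
w3 bezel [0.54500078 0.16720211 0.089     ]
```

```bash
echo '{"segments":[[-1, 50, -10, 0, 0, 0.08, 0], [-2, 100, -20, 0, 0, 0.16, 0], [-3, 150, -30, 0, 0, 0.24, 0], [-4, 200, -30, 0, 0, 0.32, 0], [-5, 240, -30, 0, 0, 0.4, 0], [-6, 280, -30, 0, 0, 0.464, 0], [-6, 280, -30, 0, 0, 0.464, 0], [-6, 280, -30, 0, 0, 0.464, 0]]}' | python3 inch.py; python3 -c "
from h import *
snap('wrist','w7')
delta(0.545,.1678,.2,168.4)
cv2.imwrite('pics/w7b.png',cv2.resize(cv2.imread('pics/w7.png')[140:384,180:512],None,fx=2.4,fy=2.4,interpolation=cv2.INTER_CUBIC))"
```

```text
time: 11.18
eef_pos: [0.5376, 0.0952, 0.2089]
tcp_rot: [0.1, 0.995, -0.0, -0.001]
contact_force: [0.3, -0.3, -1.5]
opening: 0.146
finger_force: 78.7
t 11.22 p [0.5378 0.0947 0.2092] F [ 0.5 -1.  -2.1] d [0.0076 0.073  0.0092] r [-0.0008 -0.0019  0.0002]
```

View pics/w7b.png

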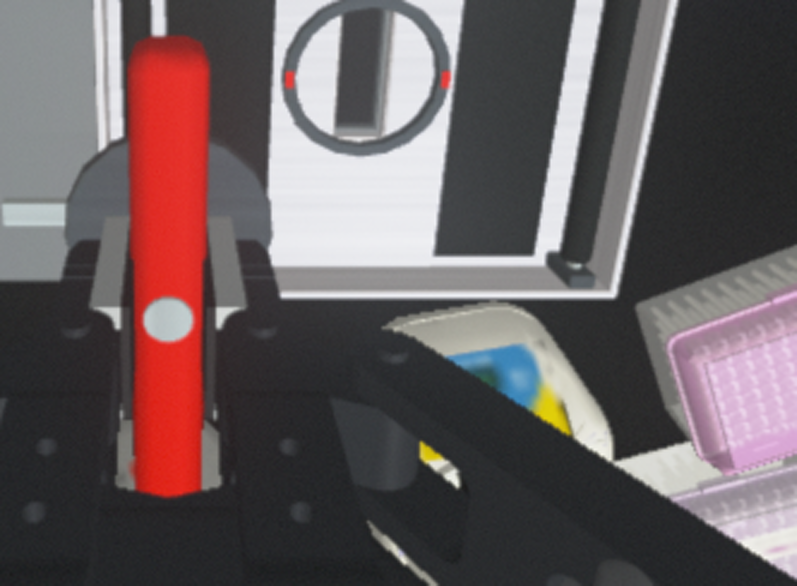

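The key is held square. The bezel centre is at about (367,77), with marks at (289.5,80) and (445.5,80). That was my tenth and last picture, so the rest uses numbers only.

```bash
python3 - <<'E'
from h import *
W=lambda u,v:('w7',180+u/2.4-.29,140+v/2.4-.29)
m=[atz(*W(u,v),.089) for u,v in [(289.5,80),(445.5,80)]];d=m[1]-m[0];print(np.mean(m,0),np.linalg.norm(d),np.degrees(np.arctan2(d[1],d[0]))-90)
# ring ellipse: left,right extremes and bottom fit on the .089 plane
q=np.array([atz(*W(u,v),.089)[:2] for u,v in [(284,78),(450,78),(367,155),(300,122),(432,122)]])
A=np.c_[2*q,np.ones(5)];s=np.linalg.lstsq(A,(q**2).sum(1),rcond=None)[0];print('circle',s[:2],np.sqrt(s[2]+s[:2]@s[:2]))
print('dot',atz(*W(168,320),.2092+.0265))
# compare with the deck slot: floor end of slot
print([np.round(atz(*W(u,v),z),4) for u,v,z in [(337,127,.083),(382,127,.083),(337,120,.072),(375,125,.072)]])
delta(0.545,.1675,.2,168.4)
E
```

```text
[0.54657201 0.16772744 0.089     ] 0.05704937543274492 -11.601452470807075
circle [0.54558321 0.16809099] 0.030240433179721353
dot [0.53607662 0.0953981  0.2357    ]
[array([0.5647, 0.1554, 0.083 ]), array([0.5682, 0.1722, 0.083 ]), array([0.566 , 0.1576, 0.072 ]), array([0.5712, 0.1721, 0.072 ])]
t 11.22 p [0.5378 0.0947 0.2092] F [ 0.5 -1.  -2.1] d [0.0075 0.0727 0.0092] r [-0.0008 -0.0019  0.0002]
```

To row units: 0.073 m is 73, 0.0065 m is 6.5.

```bash
echo '{"segments":[[3, 40, 0, 0, 0, 0, 0], [6.5, 73, 0, 0, 0, 0, 0], [6.5, 73, 30, 0, 0, 0, 0], [6.5, 73, 60, 0, 0, 0, 0], [6.5, 73, 68, 0, 0, 0, 0], [6.5, 73, 68, 0, 0, 0, 0], [6.5, 73, 68, 0, 0, 0, 0], [6.5, 73, 68, 0, 0, 0, 0]]}' | python3 inch.py; python3 -c "
from h import *
delta(0.546,.1676,.12,168.4)"
```

```text
time: 12.22
eef_pos: [0.5474, 0.1682, 0.1439]
tcp_rot: [0.101, 0.995, 0.0, 0.001]
contact_force: [-0.3, 0.1, -1.5]
opening: 0.145
finger_force: 78.9
t 12.22 p [0.5474 0.1682 0.1439] F [-0.3  0.1 -1.5] d [ 0.0013 -0.0009  0.0239] r [0.0009 0.0025 0.0004]
```

```bash
echo '{"segments":[[1, -1, 5, 0, 0, 0, 0], [1, -1, 10, 0, 0, 0, 0], [1, -1, 14, 0, 0, 0, 0], [1, -1, 17, 0, 0, 0, 0], [1, -1, 20, 0, 0, 0, 0], [1, -1, 20, 0, 0, 0, 0]]}' | python3 inch.py; python3 -c "
from h import *
delta(0.546,.1676,.0986,168.4)"
```

```text
time: 12.98
eef_pos: [0.5451, 0.1674, 0.122]
tcp_rot: [0.101, 0.995, -0.0, -0.0]
contact_force: [0.3, 0.1, -2.4]
opening: 0.144
finger_force: 78.9
t 12.97 p [0.5451 0.1674 0.122 ] F [ 0.3  0.1 -2.4] d [-0.0008  0.0003  0.0234] r [-0.0002 -0.0006  0.0007]
```

To row units: 0.009 m is 9, 0.006 m is 6.

```bash
echo '{"segments":[[0, 0, 3, 0, 0, 0, 0], [0, 0, 6, 0, 0, 0, 0], [0, 0, 9, 0, 0, 0, 0], [0, 0, 9, 0, 0, 0, 0]]}' | python3 inch.py;  echo '{"segments":[[0, 0, 3, 0, 0, 0, 0], [0, 0, 6, 0, 0, 0, 0], [0, 0, 8, 0, 0, 0, 0], [0, 0, 8, 0, 0, 0, 0]]}' | python3 inch.py
```

```text
time: 13.48
eef_pos: [0.545, 0.1674, 0.1129]
tcp_rot: [0.101, 0.995, -0.0, -0.0]
contact_force: [-0.4, -0.3, -1.3]
opening: 0.147
finger_force: 78.9
time: 13.98
eef_pos: [0.5452, 0.1674, 0.105]
tcp_rot: [0.101, 0.995, -0.0, -0.0]
contact_force: [0.0, -0.6, -2.0]
opening: 0.143
finger_force: 78.9
```

Through both slots with no contact force; 6 mm remains.

```bash
echo '{"segments":[[0, 0, 3, 0, 0, 0, 0], [0, 0, 5, 0, 0, 0, 0], [0, 0, 6, 0, 0, 0, 0], [0, 0, 6, 0, 0, 0, 0]]}' | python3 inch.py;  echo '{"segments":[[0, 0, 1.5, 0, 0, 0, 0], [0, 0, 1.5, 0, 0, 0, 0]]}' | python3 inch.py
```

```text
time: 14.48
eef_pos: [0.5452, 0.1675, 0.0992]
tcp_rot: [0.101, 0.995, -0.0, -0.0]
contact_force: [-1.0, 0.8, -3.5]
opening: 0.146
finger_force: 78.9
time: 14.72
eef_pos: [0.5456, 0.1675, 0.0985]
tcp_rot: [0.101, 0.995, 0.0, 0.0]
contact_force: [-1.3, 0.0, 2.3]
opening: 0.151
finger_force: 79.4
```

To row units: 0.75 rad is 3.

```bash
echo '{"segments":[[0, 0, 0, 0, 0, 0.6, 0], [0, 0, 0, 0, 0, 1.2, 0], [0, 0, 0, 0, 0, 1.8, 0], [0, 0, 0, 0, 0, 2.4, 0], [0, 0, 0, 0, 0, 3, 0], [0, 0, 0, 0, 0, 3, 0]]}' | python3 inch.py; python3 -c "
from h import *
s=ctrl.get_state();print(s['wrist_torque'],s['qpos'])
delta(0.5454,.1675,.0985,78.4)"
```

```text
time: 15.48
eef_pos: [0.546, 0.1674, 0.0986]
tcp_rot: [0.457, 0.889, 0.0, 0.001]
contact_force: [-0.0, 0.4, 1.8]
opening: 0.144
finger_force: 79.5
[-0.12991165  0.08507532 -0.01817761] [ 1.19919896e-01  2.06104111e-01  1.93421827e+00 -2.11144906e-04
  9.99653186e-01 -5.00527384e-01]
t 15.47 p [0.546  0.1674 0.0986] F [-0.   0.4  1.8] d [ 0.0004 -0.0004  0.0001] r [1.60e-03 3.00e-04 8.23e-01]
```

To row units: 0.83 rad is 3.32.

```bash
echo '{"segments":[[0, 0, 0, 0, 0, 0.6, 0], [0, 0, 0, 0, 0, 1.2, 0], [0, 0, 0, 0, 0, 1.8, 0], [0, 0, 0, 0, 0, 2.4, 0], [0, 0, 0, 0, 0, 2.88, 0], [0, 0, 0, 0, 0, 3.2, 0], [0, 0, 0, 0, 0, 3.32, 0], [0, 0, 0, 0, 0, 3.32, 0]]}' | python3 inch.py; python3 -c "
from h import *
s=ctrl.get_state();print(s['wrist_torque'],s['qpos'][5])
delta(0.5454,.1675,.0985,78.4)"
```

```text
time: 16.48
eef_pos: [0.5459, 0.1674, 0.0985]
tcp_rot: [0.777, 0.629, 0.0, 0.0]
contact_force: [-1.1, -0.0, 3.3]
opening: 0.148
finger_force: 79.8
[-0.16249873  0.23222104 -0.02021604] 0.32951025389048816
t 16.48 p [0.5459 0.1674 0.0985] F [-1.1 -0.   3.3] d [-0.     -0.0005  0.    ] r [ 0.0012 -0.0003 -0.007 ]
```

```bash
echo '{"segments":[[0, 0, 0, 0, 0, 0.12, 0], [0, 0, 0, 0, 0, 0.2, 0], [0, 0, 0, 0, 0, 0.2, 0]]}' | python3 inch.py; python3 -c "
from h import *
s=ctrl.get_state();print(s['wrist_torque'],s['qpos'][5])
delta(0.5454,.1675,.0985,78.4)"
```

```text
time: 16.85
eef_pos: [0.5459, 0.1675, 0.0986]
tcp_rot: [0.793, 0.609, 0.001, 0.0]
contact_force: [-0.9, -0.2, 4.9]
opening: 0.145
finger_force: 80.0
[-0.19115737  0.2582986  -0.0245205 ] 0.38147419786216014
t 16.85 p [0.5459 0.1675 0.0986] F [-0.9 -0.2  4.9] d [-0.0001 -0.0005  0.0001] r [ 0.0012 -0.0004 -0.0589]
```

The manual's scale: shifts go in mm and turns go in units of 0.25 rad. Converting my numbers, -0.13 m is -130, -0.08 m is -80, -0.04 rad is -0.16.

```bash
echo '{"segments":[[0, 0, 0, 0, 0, -0.16, 0], [0, 0, -1, 0, 0, -0.16, 0], [0, 0, -1, 0, 0, -0.16, 0.5], [0, 0, -1, 0, 0, -0.16, 0.5], [0, 0, -1, 0, 0, -0.16, 0.5], [0, 0, -1, 0, 0, -0.16, 0.5], [0, 0, -30, 0, 0, -0.16, 0.5], [0, 0, -80, 0, 0, -0.16, 0.5], [0, 0, -130, 0, 0, -0.16, 0.5], [0, 0, -130, 0, 0, -0.16, 0.5]]}' | python3 inch.py ; python3 - <<'E'
from h import *
c=snap('wrist','w8');snap('top','top8');snap('side','s8')
for n in ['w8','top8','s8']:
    i=cv2.imread(f'pics/{n}.png').astype(int); m=((i[:,:,2]>120)&(i[:,:,1]<90)&(i[:,:,0]<90)).astype(np.uint8)
    k,l,s,ce=cv2.connectedComponentsWithStats(m)
    for j in range(1,k):
        if s[j,4]>60:
            r=cv2.minAreaRect(np.argwhere(l==j)[:,::-1].astype(np.float32)); b=cv2.boxPoints(r)
            P=np.array([atz(n,u,v,.123) for u,v in b]); e=[(P[q]+P[(q+1)%4])/2 for q in range(4)]
            d=max([e[0]-e[2],e[1]-e[3]],key=np.linalg.norm)
            print(n,s[j],'mid',np.round(P.mean(0),4),'len',np.linalg.norm(d),'yaw',np.degrees(np.arctan2(d[1],d[0])))
E
```

```text
time: 18.1
eef_pos: [0.5483, 0.1679, 0.234]
tcp_rot: [0.781, 0.625, 0.005, 0.003]
contact_force: [-0.5, 0.3, -0.3]
opening: 0.497
finger_force: 0.0
w8 [ 237  123   17  111 1667] mid [0.5459 0.17   0.123 ] len 0.09783777015988147 yaw 77.0054251020132
top8 [313 140  13  14 122] mid [ 0.7147 -0.0584  0.123 ] len 0.04007565935988364 yaw -38.20806914345061
s8 [240 153  11  10  73] mid [ 0.7276 -0.0765  0.123 ] len 0.09338542792893115 yaw -59.59966621062135
s8 [235 189  28  15 154] mid [0.5356 0.1779 0.123 ] len 0.10737327133554289 yaw -98.74664399846316
```

To row units: -0.02 m is -20.

```bash
echo '{"segments":[[0, 0, -20, 0, 0, 0, 0.5], [0, 0, -20, 0, 0, 0, 0.5], [0, 0, -20, 0, 0, 0, 0.5]]}' | python3 inch.py && python3 -c "
from plant import ctrl
print(ctrl.sign_off())"
```

```text
time: 18.62
eef_pos: [0.5453, 0.1674, 0.2477]
tcp_rot: [0.781, 0.625, -0.0, -0.0]
contact_force: [0.6, 0.1, 0.6]
opening: 0.499
finger_force: 0.0
the job is handed in; nothing more can be done
None
```

I slid the platform to its left stop, seated the key, turned it about 91° clockwise and let it go, then handed the job in at 18.6 s; the last turn check showed no stop torque up to about 93°, and the bottle and rack were not approached.

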